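Close the edge-paint pot with its screw cap

ROBOT

A 7-joint arm with a two-finger parallel gripper is mounted at the origin on the work surface. World frame = base frame: x ahead of the robot, y to its left, z up, the work surface at z = 0. Lengths are in m, angles in rad, forces in N, time in s.
With the tool pointing down it reaches from about 0.425 to 0.925 m from the base axis. Payload 6.8 kg.
Tool frame: the origin (TCP) lies between the finger pads; the fingertips stand r.tcp_to_tips ahead of it and the grasp point (between the pads) lies 3 mm ahead of it (r.tcp_to_tips is the distance from the TCP to the fingertips, in m); z points along the fingers, y is the line along which they close (so a half turn about z gives the same grasp; the last joint's range is limited). The gripper opens to 85 mm and grips with 20 to 120 N. Pads are 22 mm wide; open, the fingers measure 114 mm over their backs; the gripper's body (76 mm by 85 mm) begins 54 mm behind the grasp point. The pads swing forward as they close: fully open they stand 13 mm farther back than shut.
Start: joints at [-0.108, 0.477, 0.022, 1.555, -0.011, 1.109, -0.083], TCP at [0.675, 0, 0.253] pointing down, gripper open.
Joint ranges: [-2.96, 2.96], [-0.34, 2.1], [-1.41, 1.46], [0.24, 2.44], [-1.37, 4.51], [0.17, 1.92], [-2.96, 2.96]. Speed limits (rad/s): [2.39, 2.39, 3.14, 3.14, 3.14, 3.14, 3.14].

INTERFACE

Orientations are given as a rotation vector (axis times angle).
In Python, from bench import r gives the robot as it stands. The module is installed in compiled form; this text tells all that it offers.
- The arm moves only by the tool step_arm, never from a script. Its argument "moves" is a list of rows, each an object of numbers: "rx", "ry", "rz": the turn, a rotation vector about the tool's x, y, z in degrees; "dx", "dy", "dz": the shift along the tool's x, y, z in mm; "gripper": the opening, from -1 (shut) to 1 (fully open). In form: [{"rx": .., "ry": .., "rz": .., "dx": .., "dy": .., "dz": .., "gripper": ..}, ...]. A call has 1 to 20 rows; each row shifts and turns the commanded pose from where the row before left it, along the tool's axes as they then stand; what a row does not reach is not made up. A row lasts 1/8 s, in which the tool goes at most 62.5 mm and 10.7 degrees, less where a joint would pass 70% of its speed; a pose out of reach is approached as far as the arm can. A call is refused whole if a number of a shift passes 62.5 or a number of a turn 10.7, either way. A call with a gripper value outside its range is refused whole. The fingers move at their own pace and stop on an object; "grip_force" is the grip in N (left out, the last holds). Time passes only in rows, so rows that do not move let the fingers close. It gives the time, the measured TCP pose, the force, the opening and the grip force at its end, in the units of the state.
- r.get_obs(): the state, without advancing time (a new reading comes with each control period).
- r.grab_frame(name): name is "scene" or "side" or "wrist"; returns the picture (384x512x3 uint8, blue, green, red); there is no depth.
- r.camera_info(name): a dict with "mtx" (3x3 intrinsics, pixels), "rvec" (rotation vector, rad) and "tvec" (3), from world to camera coordinates, as OpenCV has them. Camera axes: x right, y down, z forward; pixel columns grow to the right and rows downward; lengths in m; the calibration is good to about 2 mm. A picture is of the moment at which its call begins: read the wrist's pose just before it. camera_info takes no time and is no camera call; for the wrist camera it gives the pose at the moment of the call.
- r.hand_in(): hands the job in; it is judged then, once.
The state is a dict: "clock": time; "joints": joint angles; "qvel": joint speeds; "tau": joint torques, N m; "tcp_pos": TCP position; "orientation": TCP orientation; "contact_force": force on the tool from outside, world axes, zero at the start; "moment": the same for the moment, N m; "grip_width": finger opening in m; "gripper_force": force on a finger pad.
Only numpy, scipy, OpenCV 4.12 (cv2) and the standard library are available. Lean on these libraries where they do the work, as an engineer would, in place of code of your own. Each camera call takes 0.05 s, during which the arm holds its last target. There are 200 camera calls.

TASK

Take the screw cap that fits the edge-paint pot (the middle-sized of the three), set it squarely on the threaded neck, turn it gently backward (anticlockwise seen from above) until you feel it drop a step, then turn it forward (clockwise) until it is fully home at the thread's stop, and let go. Use light force so that the thread is not strained or jammed, and leave the other things on the bench where they are.

Things in the scene. Friction and masses are not known exactly. Their poses are not given: they have to be found in the camera images.
- cap: the screw cap that fits: grey ribbed plastic, standing on its open side. Skirt 60 mm across, 22 mm high, hollow, 52 mm inside, 19 mm deep. Origin at the centre of the skirt's rim (underside), z up. Inside, on its x and y axes, four lugs 3.8 mm wide, 3 mm high, undersides 2.6 mm above the rim, tips on a 44 mm circle. 0.1 to 0.16 kg. A grip of about 20 N is enough
- cap_bar (a point): middle of the cap's straight grip bar, on the cap's axis, 37 mm above its rim. The bar is 46 mm long (along the cap's x axis), 16 mm wide (along its y axis) and runs from 22 to 52 mm above the rim
- pot: the edge-paint pot: aluminium, 90 mm in diameter, clamped on a 120 x 120 mm grey plate fixed to the bench, with a steel threaded neck standing up from its flat top. Origin on the bench under the pot's centre, z up. Pressing or turning the cap with more than 60 N between cap and pot strains the thread (about 1.2 N m against a stop); turning it properly takes under 0.2 N m and a push of about 5 N
- shoulder (a point): centre of the pot's flat top (72 mm wide), 70 mm above the bench, on the neck's axis. Rim heights are counted from here. In the thread's entries the cap's rim is at 5 mm and can turn only some 10 degrees further backward, to a firm stop. From the entries, 60 to 75 degrees forward draw it down, 3 mm per radian, to a firm stop with the rim at 2 mm: fully home
- neck_tip (a point): centre of the neck's top, 18 mm above the shoulder. Core 41 mm across, tapering to 37 mm at this tip; thread 49 mm across, 1 to 14.5 mm above the shoulder; the cap has about 1.5 mm play all round. The thread has four starts 90 degrees apart; where they lie round the neck differs each time and no reading tells it: the pot's yaw does not
- thread_top (a point): point on the neck's axis where the thread's top lies, 14.5 mm above the shoulder. A cap set down mostly rests on the thread, rim at 9 to 12 mm. Forward it sinks up to 3 mm and jams on a blunt end. Backward it rises, 3 mm per radian, and within 90 degrees drops at once to 5 mm, into the entries (a drop of 3 mm that ends above 8 mm is not it yet). It may also fall in when set down
- small_cap: wrong screw cap: grey ribbed plastic like cap but skirt 44 mm in diameter; origin at the centre of its underside; too small for this neck
- large_cap: wrong screw cap: grey ribbed plastic, skirt 72 mm in diameter; origin at the centre of its underside; too large for this neck
- spool: bystander: wooden thread spool, 48 mm in diameter, 50 mm high, origin at the centre of its underside
- mallet: bystander: hammer lying flat
- awl: bystander: awl shaped like a screwdriver, lying flat
- jar: bystander: white jar with a dark lid, 60 mm in diameter, 75 mm high, origin at the centre of its underside
- wax_block: bystander: dark brown block 50 x 32 x 20 mm, origin at the centre of its underside
- brush: bystander: brush lying flat
Mind the look-alikes: they are no part of the job. What is shaped like the pot but purple or red is not meant.

How it is judged:
By the outcome, as a careful person would: the job done as asked, in the order asked, and still so for the second after the job is handed in, with the robot touching nothing.
It also fails if it takes over 72 s, if anything falls off the work surface, if the arm or the gripper's body presses on something with over 40 N, if the wrist force passes 120 N, or if a joint passes its speed limit or range.

## Working session

There is one attempt and no reset: what is moved stays moved. The work goes in short steps, Python scripts to look and compute and a tool call to move; the robot and the scene stay as the last step left them, time stands still between calls to the robot, and variables do not carry over. Pictures are saved under pics/ and viewed, at most 10 in all, crops included, and the job is handed in when it is done.

Besides the shell and the picture viewer there is one more tool, called after "Call:" by a JSON object that holds its "name" and its "arguments", one argument or row to a line. step_arm: Moves the arm, as the interface text tells. Its arguments: {"type":"object","properties":{"moves":{"type":"array","items":{"type":"object","properties":{"rx":{"type":"number"},"ry":{"type":"number"},"rz":{"type":"number"},"dx":{"type":"number"},"dy":{"type":"number"},"dz":{"type":"number"},"gripper":{"type":"number"}}}},"grip_force":{"type":"number"}},"required":["moves"]}

```bash
mkdir -p pics; cat > h.py <<'E'
from bench import r
import numpy as np, cv2
def ray(n,u,v,z,ci=None):
    c=ci or r.camera_info(n); R=cv2.Rodrigues(np.array(c["rvec"],float))[0]; t=np.array(c["tvec"],float).ravel()
    d=R.T@np.linalg.inv(np.array(c["mtx"]))@np.array([u,v,1.]); o=-R.T@t
    return o+d*(z-o[2])/d[2]
def proj(n,p):
    c=r.camera_info(n); return cv2.projectPoints(np.array(p,float).reshape(-1,3),np.array(c["rvec"],float),np.array(c["tvec"],float),np.array(c["mtx"],float),None)[0].reshape(-1,2)
E
python3 - <<'E'
from h import *
a=r.grab_frame("scene"); b=r.grab_frame("side"); c=r.grab_frame("wrist")
for n,i in zip("abc",(a,b,c)): cv2.imwrite(f"pics/{n}0.png",i)
cv2.imwrite("pics/all0.png",cv2.resize(a,(800,600),interpolation=cv2.INTER_CUBIC))
o=r.get_obs(); print({k:np.round(v,3) for k,v in o.items()}, r.tcp_to_tips)
for n in("scene","side","wrist"):
  ci=r.camera_info(n);R=cv2.Rodrigues(np.array(ci["rvec"],float))[0];print(n,-R.T@np.array(ci["tvec"]).ravel(),R[2])
E
```

```text
{'clock': np.float64(0.15), 'joints': array([-0.108,  0.478,  0.022,  1.556, -0.011,  1.109, -0.083]), 'qvel': array([-0.   , -0.002,  0.001, -0.004, -0.   ,  0.   ,  0.001]), 'tau': array([ 2.0000e-03, -5.9692e+01,  1.6090e+00, -2.8149e+01,  1.3000e-02,
        7.0000e-03,  0.0000e+00]), 'tcp_pos': array([ 0.675, -0.   ,  0.253]), 'orientation': array([-2.221e+00, -2.221e+00,  2.000e-03]), 'contact_force': array([ 0.208, -0.205, -0.7  ]), 'moment': array([-0.06 ,  0.017,  0.022]), 'gripper_force': np.float64(0.0), 'grip_width': np.float64(0.086)} 0.022
scene [0.8831369  0.65457565 1.13264068] [-0.2734841  -0.48014932 -0.8334645 ]
side [-0.02118055 -0.70181746  0.68975966] [ 0.50383737  0.67369719 -0.54062926]
wrist [0.6749872  0.06559168 0.37138062] [-4.03196291e-04 -2.64217754e-01 -9.64462967e-01]
```

View pics/all0.png

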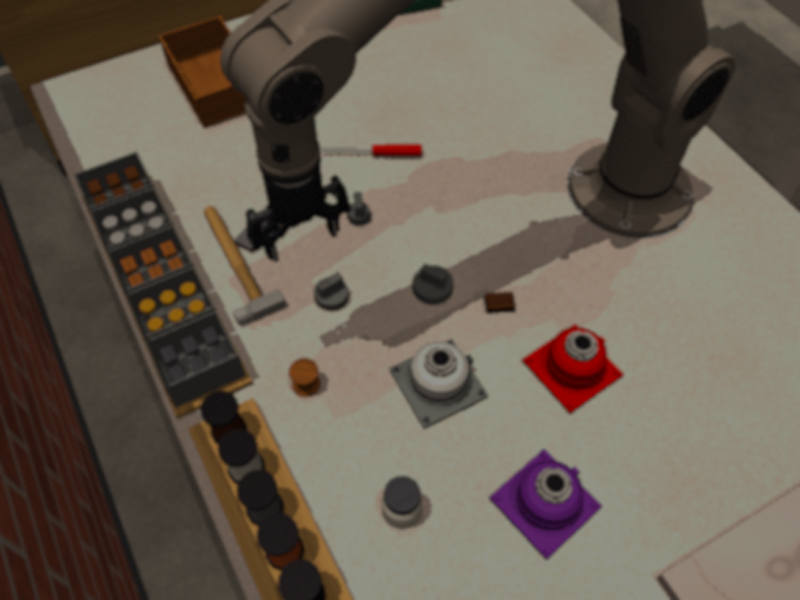

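View pics/b0.png

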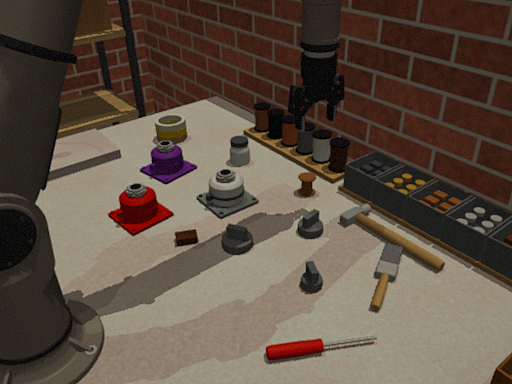

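Three caps (side view): (312,276) looks smallest, (311,223) middle and (237,237) largest. The aluminium pot is at (227,190); the red and purple ones are decoys. An enlarged crop should confirm this.

```bash
python3 - <<'E'
from h import *
a=cv2.imread("pics/a0.png"); b=cv2.imread("pics/b0.png")
# scene crop x190-320,y120-275 ; side crop x190-340,y160-300
A=cv2.resize(a[120:280,190:320],None,fx=3.0,fy=3.0,interpolation=cv2.INTER_CUBIC)
B=cv2.resize(b[160:300,195:330],None,fx=3,fy=3,interpolation=cv2.INTER_CUBIC)
H=np.zeros((480,795,3),np.uint8);H[:480,:390]=A;H[:420,390:795]=B
cv2.imwrite("pics/crop1.png",np.clip(H*1.5,0,255).astype(np.uint8))
E
```

```text
(no output)
```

View pics/crop1.png

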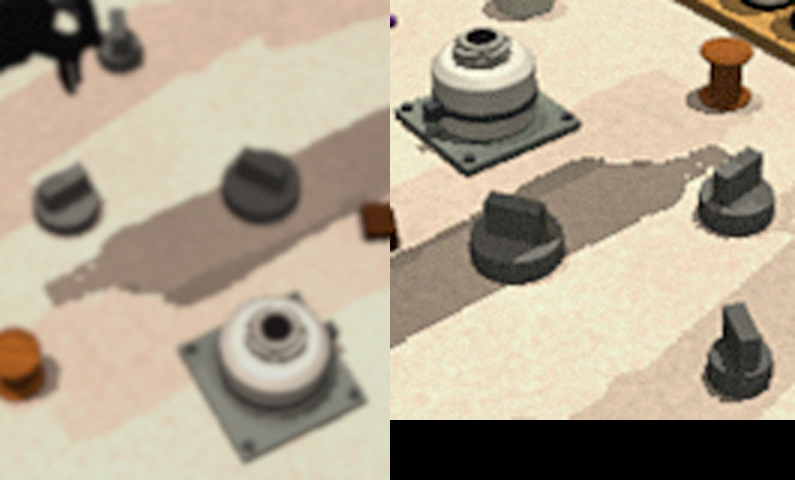

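```bash
python3 - <<'E'
from h import *
s=lambda x,y:(190+x/3-.3,120+y/3-.3)
d=lambda x,y:(195+(x-390)/3-.3,160+y/3-.3)
print("tip",ray("scene",*s(275,326),.088),ray("side",*d(482,36),.088))
print("bar top",ray("scene",*s(64,183),.052),ray("side",*d(740,168),.052))
for nm,P in(("s",[(38,197),(82,170)]),): print([ray("scene",*s(*p),.052) for p in P])
print([ray("side",*d(*p),.052) for p in [(716,178),(760,152)]])
for z in (.0,.022): print(z,ray("scene",*s(66.5,205),.011))
print("large",ray("scene",*s(261,190),.011),"small",ray("scene",*s(120,50),.011), "spool",ray("scene",*s(20,350),.05))
E
```

```text
tip [0.54357153 0.18505987 0.088     ] [0.54413978 0.18663493 0.088     ]
bar top [ 0.62235795 -0.04502018  0.052     ] [ 0.61593971 -0.05840776  0.052     ]
[array([ 0.64897784, -0.04257776,  0.052     ]), array([ 0.6021251 , -0.04994062,  0.052     ])]
[array([ 0.59267473, -0.05645995,  0.052     ]), array([ 0.64297893, -0.05243766,  0.052     ])]
0.0 [ 0.62114945 -0.0486737   0.011     ]
0.022 [ 0.62114945 -0.0486737   0.011     ]
large [0.45748604 0.0220811  0.011     ] small [ 0.49503087 -0.18696666  0.011     ] spool [0.72713067 0.08621693 0.05      ]
```

Call:
{"name": "step_arm", "arguments": {
  "moves": [
    {"dx":-16,"dy":-18},
    {"dx":-17,"dy":-18},
    {"dx":-17,"dy":-18},
    {"rz":9.3,"dz":8},
    {"rz":9.3,"dz":8},
    {"rz":9.3,"dz":8},
    {"rz":9.3,"dz":8},
    {"rz":9.3,"dz":8},
    {"rz":9.3,"dz":8},
    {"rz":9.3,"dz":8},
    {"rz":9.3,"dz":8},
    {"rz":9.3,"dz":8},
    {},
    {}
  ]
}}

```text
invalid input at $.moves[0]: expected keys rx, ry, rz, dx, dy, dz, gripper
```

```bash
python3 - <<'E'
from h import *
o=r.get_obs();w=r.grab_frame("wrist");cv2.imwrite("pics/w1.png",w)
print(o["tcp_pos"],o["orientation"],o["joints"])
E
```

```text
[ 6.74597535e-01 -8.49689369e-06  2.52568562e-01] [-2.22081004e+00 -2.22080329e+00  1.62126311e-03] [-0.10808911  0.47761563  0.02234531  1.55616947 -0.01149867  1.10930355
 -0.08311229]
```

View pics/w1.png

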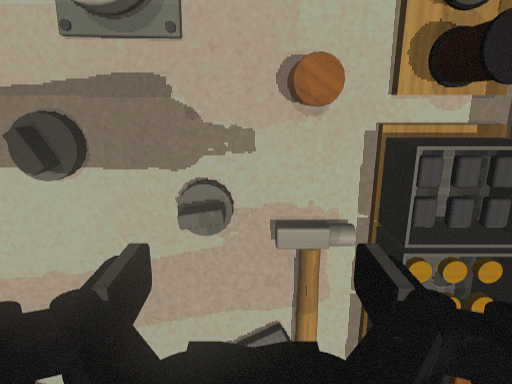

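The wrist view shows the middle cap at about (205,207), with its bar roughly along image x (world x), and the spool at (318,79). The call was refused because every row needs all the keys, so I'll resend it.

Call:
{"name": "step_arm", "arguments": {
  "moves": [
    {"rx":0,"ry":0,"rz":0,"dx":-16,"dy":-18,"dz":0,"gripper":1},
    {"rx":0,"ry":0,"rz":0,"dx":-17,"dy":-18,"dz":0,"gripper":1},
    {"rx":0,"ry":0,"rz":0,"dx":-17,"dy":-18,"dz":0,"gripper":1},
    {"rx":0,"ry":0,"rz":9.3,"dx":0,"dy":0,"dz":8,"gripper":1},
    {"rx":0,"ry":0,"rz":9.3,"dx":0,"dy":0,"dz":8,"gripper":1},
    {"rx":0,"ry":0,"rz":9.3,"dx":0,"dy":0,"dz":8,"gripper":1},
    {"rx":0,"ry":0,"rz":9.3,"dx":0,"dy":0,"dz":8,"gripper":1},
    {"rx":0,"ry":0,"rz":9.3,"dx":0,"dy":0,"dz":8,"gripper":1},
    {"rx":0,"ry":0,"rz":9.3,"dx":0,"dy":0,"dz":8,"gripper":1},
    {"rx":0,"ry":0,"rz":9.3,"dx":0,"dy":0,"dz":8,"gripper":1},
    {"rx":0,"ry":0,"rz":9.3,"dx":0,"dy":0,"dz":8,"gripper":1},
    {"rx":0,"ry":0,"rz":9.3,"dx":0,"dy":0,"dz":8,"gripper":1},
    {"rx":0,"ry":0,"rz":0,"dx":0,"dy":0,"dz":0,"gripper":1},
    {"rx":0,"ry":0,"rz":0,"dx":0,"dy":0,"dz":0,"gripper":1}
  ]
}}

```text
clock: 1.95
tcp_pos: [0.6212, -0.0499, 0.1815]
orientation: [3.137, 0.178, 0.0]
contact_force: [-0.0, -0.5, -0.5]
grip_width: 0.0853
gripper_force: 0.0
```

```bash
python3 - <<'E'
from h import *
o=r.get_obs();w=r.grab_frame("wrist");cv2.imwrite("pics/w2.png",w)
print(o["tcp_pos"],o["orientation"],o["joints"])
E
```

```text
[ 0.62115226 -0.04992691  0.18154029] [3.13651803e+00 1.77682487e-01 3.96887009e-04] [-0.26586572  0.48064664  0.33175158  1.77074009 -0.19019731  0.92134672
 -1.31116484]
```

View pics/w2.png

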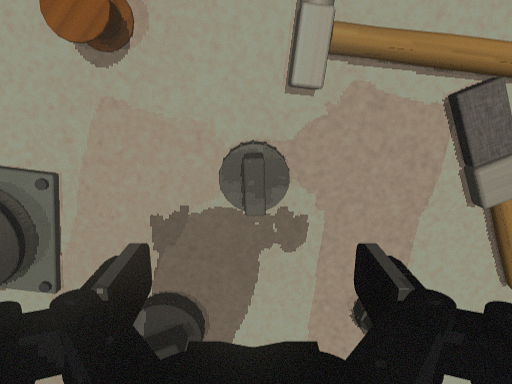

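The cap is centred at about (254,177) with its bar vertical in the image. An enlarged crop will give the bar's ends.

```bash
python3 - <<'E'
from h import *
w=cv2.imread("pics/w2.png")
c=cv2.resize(w[130:230,205:305],None,fx=6,fy=6,interpolation=cv2.INTER_CUBIC)
cv2.imwrite("pics/w2c.png",np.clip(c.astype(float)*2,0,255).astype(np.uint8))
for p in [(.621,-.05)]:
  print(proj("wrist",[(p[0],p[1],.052),(p[0]+.023,p[1],.052),(p[0],p[1],.0)]))
E
```

```text
[[250.74548005 190.17490156]
 [254.20972035 160.27688879]
 [251.01221447 175.18163141]]
```

View pics/w2c.png

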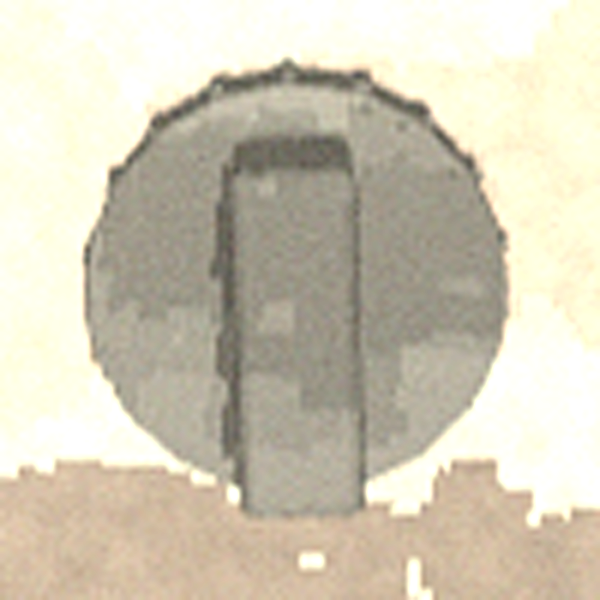

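Bar top face corners in the crop are (233,170), (352,168), (363,510) and (244,515).

```bash
python3 - <<'E'
from h import *
g=lambda x,y:ray("wrist",205+x/6-.4,130+y/6-.4,.052)
a=[g(233,170),g(352,168),g(363,510),g(244,515)]
c=sum(a)/4; ax=(a[0]+a[1]-a[2]-a[3])/2
print("c",c,"len",np.linalg.norm(ax),"ang",np.degrees(np.arctan2(ax[1],ax[0])))
s=ray("wrist",205+297/6-.4,130+282/6-.4,.018);print("skirt",s)
R=cv2.Rodrigues(r.get_obs()["orientation"])[0];print(np.round(R,3),R.T@(c-r.get_obs()["tcp_pos"]))
E
```

```text
c [ 0.6237291  -0.05237958  0.052     ] len 0.04458405214694367 ang 8.31204638285799
skirt [ 0.62406581 -0.05236713  0.018     ]
[[ 0.994  0.112  0.   ]
 [ 0.112 -0.994  0.   ]
 [ 0.    -0.    -1.   ]] [0.00217209 0.00266585 0.12966741]
```

Call:
{"name": "step_arm", "arguments": {
  "grip_force": 25,
  "moves": [
    {"rx":0,"ry":0,"rz":-1.8,"dx":0,"dy":0,"dz":0,"gripper":1},
    {"rx":0,"ry":0,"rz":0,"dx":2.3,"dy":2.6,"dz":13.5,"gripper":1},
    {"rx":0,"ry":0,"rz":0,"dx":0,"dy":0,"dz":20,"gripper":1},
    {"rx":0,"ry":0,"rz":0,"dx":0,"dy":0,"dz":25,"gripper":1},
    {"rx":0,"ry":0,"rz":0,"dx":0,"dy":0,"dz":25,"gripper":1},
    {"rx":0,"ry":0,"rz":0,"dx":0,"dy":0,"dz":20,"gripper":1},
    {"rx":0,"ry":0,"rz":0,"dx":0,"dy":0,"dz":15,"gripper":1},
    {"rx":0,"ry":0,"rz":0,"dx":0,"dy":0,"dz":10,"gripper":1},
    {"rx":0,"ry":0,"rz":0,"dx":0,"dy":0,"dz":5,"gripper":1},
    {"rx":0,"ry":0,"rz":0,"dx":0,"dy":0,"dz":0,"gripper":1},
    {"rx":0,"ry":0,"rz":0,"dx":0,"dy":0,"dz":0,"gripper":0},
    {"rx":0,"ry":0,"rz":0,"dx":0,"dy":0,"dz":0,"gripper":-0.4},
    {"rx":0,"ry":0,"rz":0,"dx":0,"dy":0,"dz":0,"gripper":-1},
    {"rx":0,"ry":0,"rz":0,"dx":0,"dy":0,"dz":0,"gripper":-1},
    {"rx":0,"ry":0,"rz":0,"dx":0,"dy":0,"dz":0,"gripper":-1},
    {"rx":0,"ry":0,"rz":0,"dx":0,"dy":0,"dz":0,"gripper":-1},
    {"rx":0,"ry":0,"rz":0,"dx":0,"dy":0,"dz":0,"gripper":-1}
  ]
}}

```text
clock: 4.12
tcp_pos: [0.6239, -0.0523, 0.0481]
orientation: [3.134, 0.222, 0.001]
contact_force: [-0.6, -0.2, 4.0]
grip_width: 0.0153
gripper_force: 27.3
```

Call:
{"name": "step_arm", "arguments": {
  "moves": [
    {"rx":0,"ry":0,"rz":0,"dx":0,"dy":0,"dz":-5,"gripper":-1},
    {"rx":0,"ry":0,"rz":0,"dx":0,"dy":0,"dz":-15,"gripper":-1},
    {"rx":0,"ry":0,"rz":0,"dx":0,"dy":0,"dz":-25,"gripper":-1},
    {"rx":0,"ry":0,"rz":0,"dx":0,"dy":0,"dz":-25,"gripper":-1},
    {"rx":0,"ry":0,"rz":0,"dx":0,"dy":0,"dz":-25,"gripper":-1},
    {"rx":0,"ry":0,"rz":0,"dx":0,"dy":0,"dz":-25,"gripper":-1},
    {"rx":0,"ry":0,"rz":0,"dx":-3.6,"dy":-17,"dz":0,"gripper":-1},
    {"rx":0,"ry":0,"rz":0,"dx":-5,"dy":-25,"dz":0,"gripper":-1},
    {"rx":0,"ry":0,"rz":0,"dx":-5,"dy":-27,"dz":0,"gripper":-1},
    {"rx":0,"ry":0,"rz":0,"dx":-5,"dy":-27,"dz":0,"gripper":-1},
    {"rx":0,"ry":0,"rz":0,"dx":-5,"dy":-27,"dz":0,"gripper":-1},
    {"rx":0,"ry":0,"rz":0,"dx":-5,"dy":-27,"dz":0,"gripper":-1},
    {"rx":0,"ry":0,"rz":0,"dx":-5,"dy":-27,"dz":0,"gripper":-1},
    {"rx":0,"ry":0,"rz":0,"dx":-5,"dy":-25,"dz":0,"gripper":-1},
    {"rx":0,"ry":0,"rz":0,"dx":-4,"dy":-25,"dz":0,"gripper":-1},
    {"rx":0,"ry":0,"rz":0,"dx":-3,"dy":-20,"dz":0,"gripper":-1},
    {"rx":0,"ry":0,"rz":0,"dx":0,"dy":0,"dz":0,"gripper":-1},
    {"rx":0,"ry":0,"rz":0,"dx":0,"dy":0,"dz":0,"gripper":-1}
  ]
}}

```text
clock: 6.38
tcp_pos: [0.5438, 0.1849, 0.1677]
orientation: [3.133, 0.22, -0.0]
contact_force: [0.1, -0.1, -0.3]
grip_width: 0.0159
gripper_force: 26.8
```

```bash
python3 - <<'E'
from h import *
o=r.get_obs();print(o["tcp_pos"],o["orientation"],o["joints"],o["contact_force"],o["grip_width"])
ims=[];rows=[]
for n in("scene","side","wrist"):
  w=r.grab_frame(n);cv2.imwrite(f"pics/{n}3.png",w)
  u,v=proj(n,(.544,.186,.088))[0]; 
  if n=="wrist": u,v=256,192; k=1; c=cv2.resize(w,(400,300))
  else:
    M=np.float32([[5,0,200-5*u],[0,5,180-5*v]]);c=cv2.warpAffine(w,M,(400,300),flags=cv2.INTER_CUBIC)
  print(n,u,v); ims.append(c)
H=np.zeros((600,800,3),np.uint8);H[:300,:400]=ims[0];H[:300,400:]=ims[1];H[300:,:400]=ims[2]
cv2.imwrite("pics/all3.png",H)
E
```

```text
[0.54382448 0.1848529  0.16765703] [ 3.13304083e+00  2.20413658e-01 -1.43667383e-04] [-0.65994711  0.41918784  0.28580988  1.89640923 -0.15271878  0.84733981
 -1.72646041] [ 0.0811704  -0.09361572 -0.33218642] 0.01585416196257457
scene 281.4122938029257 228.7419219939244
side 225.46194974008057 171.81290972158996
wrist 256 192
```

View pics/all3.png

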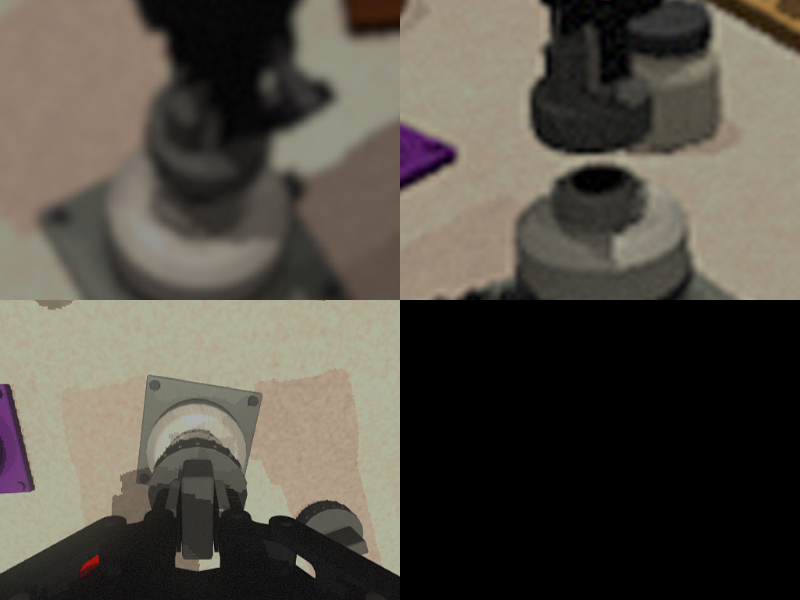

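```bash
python3 - <<'E'
from h import *
f=lambda a:np.clip(a.astype(float)*1.8,0,255).astype(np.uint8)
w=cv2.imread("pics/wrist3.png")[90:250,175:345]; b=cv2.imread("pics/b0.png")[160:220,190:265]; a=cv2.imread("pics/a0.png")[205:280,245:320]; s=cv2.imread("pics/side3.png")[135:210,190:265]
H=np.zeros((600,800,3),np.uint8)
H[:480,:510]=f(cv2.resize(w,None,fx=3,fy=3,interpolation=cv2.INTER_CUBIC))
H[:300,510:800]=f(cv2.resize(s[:,:72],(288+2,300),interpolation=cv2.INTER_CUBIC))   # ~4x
H[300:600,510:800]=f(cv2.resize(a[:,:72],(290,300),interpolation=cv2.INTER_CUBIC))
cv2.imwrite("pics/c3.png",H)
E
```

```text
(no output)
```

View pics/c3.png

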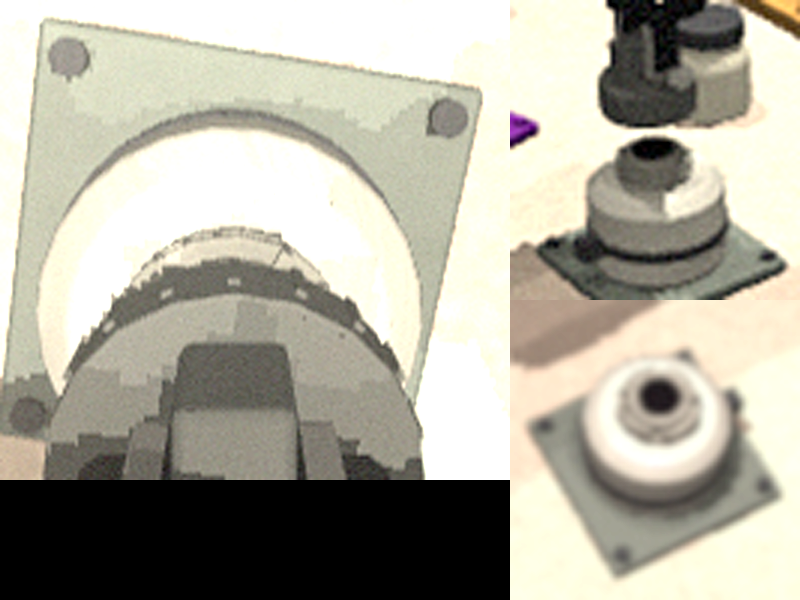

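```bash
python3 - <<'E'
from h import *
t=np.linspace(0,2*np.pi,721)
def circ(c,rad,z): return np.c_[c[0]+rad*np.cos(t),c[1]+rad*np.sin(t),0*t+z]
S={"wrist":(175,90,3,0,0),"side":(190,135,290/72,510,0)}
def cp(n,P):
    x,y,k,ox,oy=S[n];q=proj(n,P);return (q-[x-.5,y-.5])*k+[ox,oy]
c=(.544,.186)
for nm,rad,z in(("body90",.045,.03),("body90",.045,.055),("top72",.036,.07),("thread",.0245,.0845),("threadlow",.0245,.071)):
    q=cp("wrist",circ(c,rad,z));print(nm,z,"L",q[q[:,0].argmin()].round(),"R",q[q[:,0].argmax()].round(),"T",q[q[:,1].argmin()].round())
q=cp("wrist",[(.5438,.1849,.052+.1197),(.5438+.023*.99,.1849+.023*.14,.052+.1197),(.5438+.023*.99,.1849+.023*.14,.022+.1197)]);print("bar",q.round())
q=cp("wrist",circ((.5438,.1849),.03,.1197));print("cap rim T",q[q[:,1].argmin()].round())
for nm,rad,z in(("tip",.0185,.088),("body",.045,.055)):
    q=cp("side",circ(c,rad,z));print("side",nm,q.min(0).round(1),q.max(0).round(1))
q=cp("side",circ((.5438,.1849),.03,.1197));print("side caprim",q.min(0).round(1),q.max(0).round(1))
a=proj("scene",circ(c,.0185,.088));a=(a-[244.5,204.5])*[290/72,4]+[510,300];print("scene tip",a.min(0),a.max(0))
J=[proj("wrist",[(c[0]+d[0],c[1]+d[1],.055)])[0]-proj("wrist",[(c[0],c[1],.055)])[0] for d in((.001,0),(0,.001))];print("px*3 per mm",np.array(J)*3)
E
```

```text
body90 0.03 L [ 49. 285.] R [397. 285.] T [222. 117.]
body90 0.055 L [ 31. 309.] R [413. 311.] T [221. 126.]
top72 0.07 L [ 59. 331.] R [384. 332.] T [221. 176.]
thread 0.0845 L [103. 354.] R [338. 355.] T [220. 243.]
threadlow 0.071 L [110. 335.] R [332. 336.] T [221. 230.]
bar [[221. 578.]
 [220. 407.]
 [222. 334.]]
cap rim T [224. 256.]
side tip [625.6 135.9] [684.  165.1]
side body [587.8 159.5] [727.8 232.3]
side caprim [604.5  84.4] [700.6 130.7]
scene tip [627.80411271 370.23368322] [689.55381591 424.16551547]
px*3 per mm [[ 0.57763577 -4.03959735]
 [-4.2011153  -0.56607256]]
```

```bash
python3 - <<'E'
from h import *
g=cv2.cvtColor(cv2.imread("pics/side3.png"),cv2.COLOR_BGR2GRAY)
print("cols",list(range(208,244)))
for v in range(154,180): print(v,*g[v,208:244])
t=np.linspace(0,2*np.pi,721)
for nm,c,rad,z in(("rim",(.5438,.1849),.03,.1197),("captop",(.5438,.1849),.03,.1417),("tip",(.544,.186),.0185,.088)):
    q=proj("side",np.c_[c[0]+rad*np.cos(t),c[1]+rad*np.sin(t),0*t+z]);print(nm,q.min(0),q.max(0))
E
```

```text
cols [208, 209, 210, 211, 212, 213, 214, 215, 216, 217, 218, 219, 220, 221, 222, 223, 224, 225, 226, 227, 228, 229, 230, 231, 232, 233, 234, 235, 236, 237, 238, 239, 240, 241, 242, 243]
154 151 153 156 134 58 34 39 34 30 30 34 33 34 32 21 31 45 44 45 45 36 51 67 65 65 68 65 66 75 79 82 83 83 79 80 76
155 153 151 156 129 45 36 39 30 29 29 32 30 36 32 34 32 24 34 35 35 27 53 69 71 65 67 62 47 64 77 75 77 76 77 79 79
156 151 153 157 127 33 41 40 37 35 29 33 35 31 36 35 37 31 31 37 29 21 37 47 53 68 62 50 27 59 80 78 76 81 77 80 75
157 150 153 162 131 33 32 44 51 46 41 41 34 35 34 40 39 40 38 33 25 29 27 26 41 50 40 32 29 58 82 76 76 79 78 77 78
158 151 155 162 133 40 20 39 37 52 47 46 47 45 36 36 37 39 41 38 41 34 33 33 29 31 31 31 29 58 82 80 79 77 79 78 78
159 149 153 157 128 40 25 32 33 37 43 44 43 44 36 45 40 38 34 34 35 36 40 35 33 31 33 37 31 63 83 78 78 79 79 78 78
160 151 151 158 134 55 21 31 26 32 38 36 31 32 35 36 33 37 33 36 28 32 32 32 32 39 31 31 29 65 80 81 75 77 79 77 75
161 151 151 158 133 65 24 29 31 21 38 34 30 28 34 35 31 32 34 36 33 36 31 31 33 27 33 35 32 60 81 78 7
[... 1782 characters left out ...]
144 145 149 149 150
176 142 146 151 143 119 88 74 72 54 47 46 52 49 53 59 60 59 56 57 57 54 55 53 47 59 63 67 116 142 136 138 136 134 137 146 149
177 141 144 138 113 78 76 81 75 56 40 44 46 46 49 46 51 54 57 52 51 52 50 51 53 57 65 78 114 142 134 136 133 125 129 143 155
178 143 135 106 80 75 77 84 80 62 47 47 49 52 51 52 49 50 54 54 49 56 51 48 49 63 69 92 123 134 135 135 135 126 122 131 142
179 141 111 75 77 90 80 82 82 66 42 40 45 50 54 50 50 51 53 54 48 53 53 49 48 55 55 86 126 127 127 132 133 127 122 119 132
rim [212.96351463 155.46427229] [236.82554163 166.93822949]
captop [212.31903104 147.80354592] [236.42302315 159.06104588]
tip [218.211435   168.23726245] [232.70467971 175.4817291 ]
```

Call:
{"name": "step_arm", "arguments": {
  "moves": [
    {"rx":0,"ry":0,"rz":0,"dx":1.8,"dy":-0.9,"dz":0,"gripper":-1},
    {"rx":0,"ry":0,"rz":0,"dx":0,"dy":0,"dz":6,"gripper":-1},
    {"rx":0,"ry":0,"rz":0,"dx":0,"dy":0,"dz":8,"gripper":-1},
    {"rx":0,"ry":0,"rz":0,"dx":0,"dy":0,"dz":6,"gripper":-1},
    {"rx":0,"ry":0,"rz":0,"dx":0,"dy":0,"dz":5,"gripper":-1},
    {"rx":0,"ry":0,"rz":0,"dx":0,"dy":0,"dz":4,"gripper":-1},
    {"rx":0,"ry":0,"rz":0,"dx":0,"dy":0,"dz":2,"gripper":-1},
    {"rx":0,"ry":0,"rz":0,"dx":0,"dy":0,"dz":2,"gripper":-1},
    {"rx":0,"ry":0,"rz":0,"dx":0,"dy":0,"dz":0,"gripper":-1},
    {"rx":0,"ry":0,"rz":0,"dx":0,"dy":0,"dz":0,"gripper":-1}
  ]
}}

```text
clock: 7.78
tcp_pos: [0.5455, 0.1871, 0.135]
orientation: [-3.134, -0.222, -0.0]
contact_force: [0.1, -0.5, -0.2]
grip_width: 0.0155
gripper_force: 26.8
```

Call:
{"name": "step_arm", "arguments": {
  "moves": [
    {"rx":0,"ry":0,"rz":0,"dx":0,"dy":0,"dz":1,"gripper":-1},
    {"rx":0,"ry":0,"rz":0,"dx":0,"dy":0,"dz":1,"gripper":-1},
    {"rx":0,"ry":0,"rz":0,"dx":0,"dy":0,"dz":0,"gripper":-1}
  ]
}}

```text
clock: 8.15
tcp_pos: [0.5453, 0.187, 0.1327]
orientation: [3.134, 0.222, -0.0]
contact_force: [-0.6, -0.3, -0.5]
grip_width: 0.0158
gripper_force: 26.8
```

Call:
{"name": "step_arm", "arguments": {
  "moves": [
    {"rx":0,"ry":0,"rz":0,"dx":0,"dy":0.8,"dz":1,"gripper":-1},
    {"rx":0,"ry":0,"rz":0,"dx":0,"dy":0,"dz":1,"gripper":-1},
    {"rx":0,"ry":0,"rz":0,"dx":0,"dy":0,"dz":0,"gripper":-1}
  ]
}}

```text
clock: 8.52
tcp_pos: [0.5454, 0.1862, 0.1307]
orientation: [3.134, 0.222, -0.0]
contact_force: [0.5, -0.1, -0.8]
grip_width: 0.0157
gripper_force: 26.8
```

Call:
{"name": "step_arm", "arguments": {
  "moves": [
    {"rx":0,"ry":0,"rz":0,"dx":0,"dy":0,"dz":1,"gripper":-1},
    {"rx":0,"ry":0,"rz":0,"dx":0,"dy":0,"dz":0,"gripper":-1}
  ]
}}

```text
clock: 8.78
tcp_pos: [0.5455, 0.1862, 0.1297]
orientation: [3.134, 0.222, -0.0]
contact_force: [-0.2, -0.2, -0.7]
grip_width: 0.0153
gripper_force: 26.8
```

Call:
{"name": "step_arm", "arguments": {
  "moves": [
    {"rx":0,"ry":0,"rz":0,"dx":0,"dy":0,"dz":1,"gripper":-1},
    {"rx":0,"ry":0,"rz":0,"dx":0,"dy":0,"dz":0,"gripper":-1}
  ]
}}

```text
clock: 9.02
tcp_pos: [0.5454, 0.1862, 0.1287]
orientation: [3.134, 0.222, -0.0]
contact_force: [0.0, -0.1, -1.1]
grip_width: 0.0157
gripper_force: 26.8
```

Call:
{"name": "step_arm", "arguments": {
  "moves": [
    {"rx":0,"ry":0,"rz":0,"dx":0,"dy":0,"dz":1,"gripper":-1},
    {"rx":0,"ry":0,"rz":0,"dx":0,"dy":0,"dz":0,"gripper":-1}
  ]
}}

```text
clock: 9.28
tcp_pos: [0.5456, 0.1863, 0.128]
orientation: [-3.134, -0.222, -0.0]
contact_force: [-0.7, -0.2, 0.4]
grip_width: 0.0153
gripper_force: 27.1
```

Call:
{"name": "step_arm", "arguments": {
  "moves": [
    {"rx":0,"ry":0,"rz":0,"dx":0,"dy":0,"dz":0.7,"gripper":-1},
    {"rx":0,"ry":0,"rz":0,"dx":0,"dy":0,"dz":0,"gripper":-1}
  ]
}}

```text
clock: 9.52
tcp_pos: [0.5457, 0.1863, 0.1278]
orientation: [-3.133, -0.222, -0.001]
contact_force: [-2.6, 0.4, 6.8]
grip_width: 0.0155
gripper_force: 27.9
```

Call:
{"name": "step_arm", "arguments": {
  "moves": [
    {"rx":0,"ry":0,"rz":-3.5,"dx":-0.5,"dy":0,"dz":-0.1,"gripper":-1},
    {"rx":0,"ry":0,"rz":-3.5,"dx":0,"dy":0,"dz":-0.18,"gripper":-1},
    {"rx":0,"ry":0,"rz":0,"dx":0,"dy":0,"dz":0,"gripper":-1}
  ]
}}

```text
clock: 9.9
tcp_pos: [0.5458, 0.1863, 0.1282]
orientation: [-3.114, -0.412, -0.003]
contact_force: [-0.0, 0.4, 5.4]
grip_width: 0.0154
gripper_force: 27.6
```

Call:
{"name": "step_arm", "arguments": {
  "moves": [
    {"rx":0,"ry":0,"rz":-3.5,"dx":0,"dy":0,"dz":-0.18,"gripper":-1},
    {"rx":0,"ry":0,"rz":-3.5,"dx":0,"dy":0,"dz":-0.18,"gripper":-1},
    {"rx":0,"ry":0,"rz":0,"dx":0,"dy":0,"dz":0,"gripper":-1}
  ]
}}

```text
clock: 10.28
tcp_pos: [0.5458, 0.1864, 0.1286]
orientation: [-3.083, -0.602, -0.003]
contact_force: [-1.3, -0.5, 6.6]
grip_width: 0.0152
gripper_force: 27.7
```

Call:
{"name": "step_arm", "arguments": {
  "moves": [
    {"rx":0,"ry":0,"rz":-3.5,"dx":0,"dy":0,"dz":-0.22,"gripper":-1},
    {"rx":0,"ry":0,"rz":-3.5,"dx":0,"dy":0,"dz":-0.18,"gripper":-1},
    {"rx":0,"ry":0,"rz":0,"dx":0,"dy":0,"dz":0,"gripper":-1}
  ]
}}

```text
clock: 10.65
tcp_pos: [0.5457, 0.1864, 0.1289]
orientation: [-3.04, -0.789, -0.003]
contact_force: [-0.6, 0.4, 4.8]
grip_width: 0.0156
gripper_force: 27.6
```

Call:
{"name": "step_arm", "arguments": {
  "moves": [
    {"rx":0,"ry":0,"rz":-3.5,"dx":0,"dy":0,"dz":-0.18,"gripper":-1},
    {"rx":0,"ry":0,"rz":-3.5,"dx":0,"dy":0,"dz":-0.18,"gripper":-1},
    {"rx":0,"ry":0,"rz":0,"dx":0,"dy":0,"dz":0,"gripper":-1}
  ]
}}

```text
clock: 11.02
tcp_pos: [0.5457, 0.1865, 0.1293]
orientation: [-2.987, -0.973, -0.003]
contact_force: [-0.7, -0.2, 6.1]
grip_width: 0.0153
gripper_force: 27.6
```

Call:
{"name": "step_arm", "arguments": {
  "moves": [
    {"rx":0,"ry":0,"rz":-3.5,"dx":0,"dy":0,"dz":-0.18,"gripper":-1},
    {"rx":0,"ry":0,"rz":-3.5,"dx":0,"dy":0,"dz":-0.18,"gripper":-1},
    {"rx":0,"ry":0,"rz":0,"dx":0,"dy":0,"dz":0,"gripper":-1}
  ]
}}

```text
clock: 11.4
tcp_pos: [0.5457, 0.1866, 0.1296]
orientation: [-2.922, -1.153, -0.003]
contact_force: [-1.0, 0.6, 6.6]
grip_width: 0.0158
gripper_force: 27.7
```

Call:
{"name": "step_arm", "arguments": {
  "moves": [
    {"rx":0,"ry":0,"rz":-3.5,"dx":0,"dy":0,"dz":-0.22,"gripper":-1},
    {"rx":0,"ry":0,"rz":-3.5,"dx":0,"dy":0,"dz":-0.18,"gripper":-1},
    {"rx":0,"ry":0,"rz":0,"dx":0,"dy":0,"dz":0,"gripper":-1}
  ]
}}

```text
clock: 11.78
tcp_pos: [0.5452, 0.1863, 0.1293]
orientation: [-2.847, -1.328, -0.001]
contact_force: [0.5, 0.2, 1.9]
grip_width: 0.0156
gripper_force: 27.1
```

Call:
{"name": "step_arm", "arguments": {
  "moves": [
    {"rx":0,"ry":0,"rz":-3.5,"dx":0,"dy":0,"dz":-0.18,"gripper":-1},
    {"rx":0,"ry":0,"rz":0,"dx":0,"dy":0,"dz":0,"gripper":-1}
  ]
}}

```text
clock: 12.02
tcp_pos: [0.5446, 0.1859, 0.129]
orientation: [-2.806, -1.413, 0.002]
contact_force: [0.3, 0.4, -1.7]
grip_width: 0.0154
gripper_force: 26.7
```

Call:
{"name": "step_arm", "arguments": {
  "moves": [
    {"rx":0,"ry":0,"rz":-3.5,"dx":0,"dy":0,"dz":-0.18,"gripper":-1},
    {"rx":0,"ry":0,"rz":0,"dx":0,"dy":0,"dz":0,"gripper":-1}
  ]
}}

```text
clock: 12.28
tcp_pos: [0.5447, 0.186, 0.1293]
orientation: [-2.761, -1.498, 0.001]
contact_force: [-0.2, -0.2, -0.4]
grip_width: 0.0151
gripper_force: 26.7
```

Call:
{"name": "step_arm", "arguments": {
  "moves": [
    {"rx":0,"ry":0,"rz":0,"dx":0,"dy":0,"dz":0.7,"gripper":-1},
    {"rx":0,"ry":0,"rz":0,"dx":0,"dy":0,"dz":0.7,"gripper":-1},
    {"rx":0,"ry":0,"rz":0,"dx":0,"dy":0,"dz":0,"gripper":-1}
  ]
}}

```text
clock: 12.65
tcp_pos: [0.5449, 0.1862, 0.1281]
orientation: [-2.76, -1.501, 0.0]
contact_force: [-0.2, -0.5, -0.7]
grip_width: 0.0159
gripper_force: 26.7
```

Call:
{"name": "step_arm", "arguments": {
  "moves": [
    {"rx":0,"ry":0,"rz":0,"dx":0,"dy":0,"dz":0.7,"gripper":-1},
    {"rx":0,"ry":0,"rz":0,"dx":0,"dy":0,"dz":0,"gripper":-1}
  ]
}}

```text
clock: 12.9
tcp_pos: [0.545, 0.1861, 0.1275]
orientation: [2.76, 1.501, -0.0]
contact_force: [-0.3, -0.5, -0.7]
grip_width: 0.0156
gripper_force: 26.7
```

Call:
{"name": "step_arm", "arguments": {
  "moves": [
    {"rx":0,"ry":0,"rz":0,"dx":0,"dy":0,"dz":0.7,"gripper":-1},
    {"rx":0,"ry":0,"rz":0,"dx":0,"dy":0,"dz":0.7,"gripper":-1},
    {"rx":0,"ry":0,"rz":0,"dx":0,"dy":0,"dz":0,"gripper":-1}
  ]
}}

```text
clock: 13.28
tcp_pos: [0.5449, 0.1861, 0.126]
orientation: [-2.76, -1.501, 0.0]
contact_force: [0.0, 0.1, -1.4]
grip_width: 0.0157
gripper_force: 26.7
```

Call:
{"name": "step_arm", "arguments": {
  "moves": [
    {"rx":0,"ry":0,"rz":0,"dx":0,"dy":0,"dz":0.6,"gripper":-1},
    {"rx":0,"ry":0,"rz":0,"dx":0,"dy":0,"dz":0.4,"gripper":-1},
    {"rx":0,"ry":0,"rz":0,"dx":0,"dy":0,"dz":0,"gripper":-1}
  ]
}}

```text
clock: 13.65
tcp_pos: [0.545, 0.1862, 0.1251]
orientation: [-2.76, -1.501, 0.0]
contact_force: [0.3, -0.0, -0.6]
grip_width: 0.0154
gripper_force: 26.7
```

Call:
{"name": "step_arm", "arguments": {
  "moves": [
    {"rx":0,"ry":0,"rz":0,"dx":0,"dy":0,"dz":0.6,"gripper":-1},
    {"rx":0,"ry":0,"rz":0,"dx":0,"dy":0,"dz":0.6,"gripper":-1},
    {"rx":0,"ry":0,"rz":0,"dx":0,"dy":0,"dz":0.3,"gripper":-1},
    {"rx":0,"ry":0,"rz":0,"dx":0,"dy":0,"dz":0,"gripper":-1}
  ]
}}

```text
clock: 14.15
tcp_pos: [0.545, 0.1862, 0.1236]
orientation: [-2.76, -1.501, 0.0]
contact_force: [-0.2, -0.4, -1.6]
grip_width: 0.0154
gripper_force: 26.7
```

Call:
{"name": "step_arm", "arguments": {
  "moves": [
    {"rx":0,"ry":0,"rz":0,"dx":0,"dy":0,"dz":0.6,"gripper":-1},
    {"rx":0,"ry":0,"rz":0,"dx":0,"dy":0,"dz":0.2,"gripper":-1},
    {"rx":0,"ry":0,"rz":0,"dx":0,"dy":0,"dz":0,"gripper":-1}
  ]
}}

```text
clock: 14.52
tcp_pos: [0.545, 0.1862, 0.1229]
orientation: [-2.76, -1.501, -0.0]
contact_force: [0.5, 0.8, 0.9]
grip_width: 0.016
gripper_force: 26.9
```

Call:
{"name": "step_arm", "arguments": {
  "moves": [
    {"rx":0,"ry":0,"rz":3.5,"dx":0,"dy":0,"dz":0.4,"gripper":-1},
    {"rx":0,"ry":0,"rz":3.5,"dx":0,"dy":0,"dz":0.18,"gripper":-1},
    {"rx":0,"ry":0,"rz":3.5,"dx":0,"dy":0,"dz":0.18,"gripper":-1},
    {"rx":0,"ry":0,"rz":0,"dx":0,"dy":0,"dz":0,"gripper":-1}
  ]
}}

```text
clock: 15.02
tcp_pos: [0.5457, 0.1864, 0.1228]
orientation: [2.885, 1.243, 0.003]
contact_force: [-0.5, 0.1, 5.0]
grip_width: 0.0155
gripper_force: 27.6
```

```bash
cat > m.py <<'E'
from h import *
o=r.get_obs();R=cv2.Rodrigues(o["orientation"])[0]
print(o["clock"],o["tcp_pos"].round(4),o["contact_force"].round(1),o["moment"].round(3),"yaw",np.degrees(np.arctan2(R[1,0],R[0,0])).round(2),o["joints"][6].round(3))
E
python3 m.py
```

```text
15.025 [0.5457 0.1864 0.1228] [-0.5  0.1  5. ] [-0.072  0.008 -0.076] yaw 46.62 -1.135
```

Call:
{"name": "step_arm", "arguments": {
  "moves": [
    {"rx":0,"ry":0,"rz":3.5,"dx":0,"dy":0,"dz":0.15,"gripper":-1},
    {"rx":0,"ry":0,"rz":3.5,"dx":0,"dy":0,"dz":0.18,"gripper":-1},
    {"rx":0,"ry":0,"rz":3.5,"dx":0,"dy":0,"dz":0.18,"gripper":-1},
    {"rx":0,"ry":0,"rz":0,"dx":0,"dy":0,"dz":0,"gripper":-1}
  ]
}}

```text
clock: 15.52
tcp_pos: [0.5459, 0.1862, 0.1223]
orientation: [2.987, 0.974, 0.003]
contact_force: [0.3, 0.5, 5.3]
grip_width: 0.0154
gripper_force: 27.6
```

```bash
python3 m.py
```

```text
15.525 [0.5459 0.1862 0.1223] [0.3 0.5 5.3] [-0.151 -0.01  -0.092] yaw 36.12 -1.291
```

Drawing down properly at 5 N and under 0.1 N m. I'll keep turning.

Call:
{"name": "step_arm", "arguments": {
  "moves": [
    {"rx":0,"ry":0,"rz":3.5,"dx":0,"dy":0,"dz":0.18,"gripper":-1},
    {"rx":0,"ry":0,"rz":3.5,"dx":0,"dy":0,"dz":0.18,"gripper":-1},
    {"rx":0,"ry":0,"rz":3.5,"dx":0,"dy":0,"dz":0.18,"gripper":-1},
    {"rx":0,"ry":0,"rz":0,"dx":0,"dy":0,"dz":0,"gripper":-1}
  ]
}}

```text
clock: 16.02
tcp_pos: [0.5458, 0.1864, 0.1218]
orientation: [-3.063, -0.697, -0.003]
contact_force: [1.2, -0.5, 4.5]
grip_width: 0.0155
gripper_force: 27.6
```

Call:
{"name": "step_arm", "arguments": {
  "moves": [
    {"rx":0,"ry":0,"rz":3.5,"dx":0,"dy":0,"dz":0.18,"gripper":-1},
    {"rx":0,"ry":0,"rz":3.5,"dx":0,"dy":0,"dz":0.18,"gripper":-1},
    {"rx":0,"ry":0,"rz":3.5,"dx":0,"dy":0,"dz":0.18,"gripper":-1},
    {"rx":0,"ry":0,"rz":0,"dx":0,"dy":0,"dz":0,"gripper":-1}
  ]
}}

```text
clock: 16.52
tcp_pos: [0.5459, 0.1865, 0.1212]
orientation: [-3.114, -0.414, -0.003]
contact_force: [0.1, -0.1, 5.4]
grip_width: 0.0151
gripper_force: 27.6
```

```bash
python3 m.py
```

```text
16.525 [0.5459 0.1865 0.1212] [ 0.1 -0.1  5.4] [-0.027 -0.163 -0.078] yaw 15.15 -1.599
```

Call:
{"name": "step_arm", "arguments": {
  "moves": [
    {"rx":0,"ry":0,"rz":3.5,"dx":0,"dy":0,"dz":0.18,"gripper":-1},
    {"rx":0,"ry":0,"rz":3.5,"dx":0,"dy":0,"dz":0.18,"gripper":-1},
    {"rx":0,"ry":0,"rz":3.5,"dx":0,"dy":0,"dz":0.18,"gripper":-1},
    {"rx":0,"ry":0,"rz":0,"dx":0,"dy":0,"dz":0,"gripper":-1}
  ]
}}

```text
clock: 17.02
tcp_pos: [0.5459, 0.1866, 0.1206]
orientation: [-3.138, -0.128, -0.003]
contact_force: [-0.1, 0.3, 5.7]
grip_width: 0.0157
gripper_force: 27.6
```

Call:
{"name": "step_arm", "arguments": {
  "moves": [
    {"rx":0,"ry":0,"rz":3,"dx":0,"dy":0,"dz":0.15,"gripper":-1},
    {"rx":0,"ry":0,"rz":0,"dx":0,"dy":0,"dz":0,"gripper":-1}
  ]
}}

```text
clock: 17.27
tcp_pos: [0.5459, 0.1865, 0.1205]
orientation: [-3.14, -0.046, -0.003]
contact_force: [0.5, -0.4, 5.2]
grip_width: 0.0157
gripper_force: 27.6
```

```bash
python3 m.py
```

```text
17.275 [0.5459 0.1865 0.1205] [ 0.5 -0.4  5.2] [-0.095 -0.128 -0.089] yaw 1.66 -1.796
```

Call:
{"name": "step_arm", "arguments": {
  "moves": [
    {"rx":0,"ry":0,"rz":3,"dx":0,"dy":0,"dz":0.15,"gripper":-1},
    {"rx":0,"ry":0,"rz":0,"dx":0,"dy":0,"dz":0,"gripper":-1}
  ]
}}

```text
clock: 17.52
tcp_pos: [0.546, 0.1865, 0.1204]
orientation: [-3.14, 0.037, -0.003]
contact_force: [0.3, 0.0, 4.9]
grip_width: 0.0154
gripper_force: 27.6
```

```bash
python3 m.py
```

```text
17.525 [0.546  0.1865 0.1204] [0.3 0.  4.9] [-0.017 -0.135 -0.06 ] yaw -1.33 -1.839
```

Call:
{"name": "step_arm", "arguments": {
  "moves": [
    {"rx":0,"ry":0,"rz":3,"dx":0,"dy":0,"dz":0.15,"gripper":-1},
    {"rx":0,"ry":0,"rz":0,"dx":0,"dy":0,"dz":0,"gripper":-1}
  ]
}}

```text
clock: 17.77
tcp_pos: [0.546, 0.1866, 0.1202]
orientation: [-3.138, 0.119, -0.003]
contact_force: [0.1, 1.3, 5.4]
grip_width: 0.0156
gripper_force: 27.6
```

```bash
python3 m.py
```

```text
17.775 [0.546  0.1866 0.1202] [0.1 1.3 5.4] [ 0.03  -0.223 -0.027] yaw -4.33 -1.883
```

Call:
{"name": "step_arm", "arguments": {
  "moves": [
    {"rx":0,"ry":0,"rz":3,"dx":0,"dy":0,"dz":0.15,"gripper":-1},
    {"rx":0,"ry":0,"rz":0,"dx":0,"dy":0,"dz":0,"gripper":-1}
  ]
}}

```text
clock: 18.02
tcp_pos: [0.546, 0.1866, 0.12]
orientation: [-3.134, 0.201, -0.003]
contact_force: [0.6, -0.1, 4.2]
grip_width: 0.0152
gripper_force: 27.6
```

```bash
python3 m.py
```

```text
18.025 [0.546  0.1866 0.12  ] [ 0.6 -0.1  4.2] [ 0.056 -0.23  -0.051] yaw -7.33 -1.926
```

Call:
{"name": "step_arm", "arguments": {
  "moves": [
    {"rx":0,"ry":0,"rz":2.5,"dx":0,"dy":0,"dz":0.1,"gripper":-1},
    {"rx":0,"ry":0,"rz":0,"dx":0,"dy":0,"dz":0,"gripper":-1}
  ]
}}

```text
clock: 18.27
tcp_pos: [0.5459, 0.1865, 0.1199]
orientation: [-3.129, 0.271, -0.003]
contact_force: [-0.1, 0.4, 5.2]
grip_width: 0.0158
gripper_force: 27.7
```

```bash
python3 m.py
```

```text
18.275 [0.5459 0.1865 0.1199] [-0.1  0.4  5.2] [ 0.038 -0.224 -0.009] yaw -9.88 -1.963
```

Call:
{"name": "step_arm", "arguments": {
  "moves": [
    {"rx":0,"ry":0,"rz":2.5,"dx":0,"dy":0,"dz":0.12,"gripper":-1},
    {"rx":0,"ry":0,"rz":0,"dx":0,"dy":0,"dz":0,"gripper":-1}
  ]
}}

```text
clock: 18.52
tcp_pos: [0.5457, 0.1859, 0.1197]
orientation: [-3.123, 0.339, -0.002]
contact_force: [-0.1, -0.5, 5.9]
grip_width: 0.0158
gripper_force: 27.8
```

```bash
python3 m.py
```

```text
18.525 [0.5457 0.1859 0.1197] [-0.1 -0.5  5.9] [-0.229 -0.118  0.008] yaw -12.41 -1.999
```

Call:
{"name": "step_arm", "arguments": {
  "moves": [
    {"rx":0,"ry":0,"rz":2,"dx":0,"dy":0,"dz":0.05,"gripper":-1},
    {"rx":0,"ry":0,"rz":0,"dx":0,"dy":0,"dz":0,"gripper":-1}
  ]
}}

```text
clock: 18.77
tcp_pos: [0.5457, 0.1854, 0.1196]
orientation: [3.116, -0.393, 0.002]
contact_force: [1.3, -2.2, 6.6]
grip_width: 0.0157
gripper_force: 27.8
```

```bash
python3 m.py
```

```text
18.775 [0.5457 0.1854 0.1196] [ 1.3 -2.2  6.6] [-0.521 -0.107  0.176] yaw -14.38 -2.027
```

Call:
{"name": "step_arm", "arguments": {
  "moves": [
    {"rx":0,"ry":0,"rz":1.5,"dx":0,"dy":0,"dz":0,"gripper":-1},
    {"rx":0,"ry":0,"rz":0,"dx":0,"dy":0,"dz":0,"gripper":-1}
  ]
}}

```text
clock: 19.02
tcp_pos: [0.5458, 0.1854, 0.1196]
orientation: [3.111, -0.432, 0.003]
contact_force: [0.6, -2.5, 6.4]
grip_width: 0.016
gripper_force: 29.5
```

```bash
python3 m.py
```

```text
19.025 [0.5458 0.1854 0.1196] [ 0.6 -2.5  6.4] [-0.598 -0.153  0.592] yaw -15.81 -2.048
```

The torque rises firmly to 0.6 N m with no more descent (rim about 2 mm), so it's at the stop. I'll ease off and release.

Call:
{"name": "step_arm", "arguments": {
  "moves": [
    {"rx":0,"ry":0,"rz":-1.2,"dx":0,"dy":0,"dz":-0.3,"gripper":-1},
    {"rx":0,"ry":0,"rz":0,"dx":0,"dy":0,"dz":0,"gripper":-1},
    {"rx":0,"ry":0,"rz":0,"dx":0,"dy":0,"dz":0,"gripper":-0.5},
    {"rx":0,"ry":0,"rz":0,"dx":0,"dy":0,"dz":0,"gripper":-0.2},
    {"rx":0,"ry":0,"rz":0,"dx":0,"dy":0,"dz":0,"gripper":0.2},
    {"rx":0,"ry":0,"rz":0,"dx":0,"dy":0,"dz":0,"gripper":0.2},
    {"rx":0,"ry":0,"rz":0,"dx":0,"dy":0,"dz":0,"gripper":0.2},
    {"rx":0,"ry":0,"rz":0,"dx":0,"dy":0,"dz":-5,"gripper":0.2},
    {"rx":0,"ry":0,"rz":0,"dx":0,"dy":0,"dz":-15,"gripper":0.2},
    {"rx":0,"ry":0,"rz":0,"dx":0,"dy":0,"dz":-25,"gripper":0.2},
    {"rx":0,"ry":0,"rz":0,"dx":0,"dy":0,"dz":-25,"gripper":0.2},
    {"rx":0,"ry":0,"rz":0,"dx":0,"dy":0,"dz":-20,"gripper":0.2},
    {"rx":0,"ry":0,"rz":0,"dx":0,"dy":0,"dz":0,"gripper":0.2},
    {"rx":0,"ry":0,"rz":0,"dx":0,"dy":0,"dz":0,"gripper":0.2}
  ]
}}

```text
clock: 20.78
tcp_pos: [0.5446, 0.1861, 0.2091]
orientation: [3.116, -0.402, -0.001]
contact_force: [0.6, 0.4, -0.6]
grip_width: 0.0514
gripper_force: 0.0
```

```bash
python3 m.py; python3 - <<'E'
from h import *
a=r.grab_frame("wrist");b=r.grab_frame("side")[130:230,170:290]
H=np.zeros((384,800,3),np.uint8);H[:,:512]=a;H[:240,512:]=cv2.resize(b,(288,240),interpolation=cv2.INTER_CUBIC)
cv2.imwrite("pics/end.png",np.clip(H*1.4,0,255).astype(np.uint8))
E
```

```text
20.775 [0.5446 0.1861 0.2091] [ 0.6  0.4 -0.6] [ 0.008  0.045 -0.003] yaw -14.7 -2.087
```

View pics/end.png

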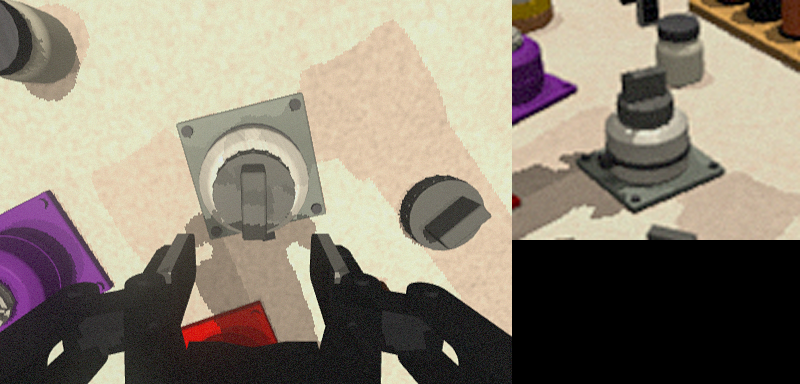

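The cap sits level and low on the pot at (254,190). Its bar is still in line with the gripper, so it did not turn back on release, and the large cap at (445,212) looks undisturbed.

```bash
python3 -c "
from bench import r
print(r.hand_in())"
```

```text
the job is handed in; nothing more can be done
None
```

The middle cap was turned back until it dropped into the thread entries, then screwed forward to a firm stop (peak about 0.6 N m, push about 6 N) and released; I handed the job in at about 21 s, and no verdict came back.

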